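# Check that the eyelet setter's hand lever stops short of its bar

### The arm

A 7-joint arm with a two-finger parallel gripper is mounted at the origin on the work surface. World frame = base frame: x ahead of the robot, y to its left, z up, the work surface at z = 0. Lengths are in m, angles in rad, forces in N, time in s.
With the tool pointing down it reaches from about 0.375 to 0.925 m from the base axis. Payload 3.1 kg.
Tool frame: the origin (TCP) lies at the very end of the fingers, on their centre line; the grasp point (between the pads) lies 19 mm behind it; z points along the fingers, y is the direction in which the jaws open and shut (so a half turn about z gives the same grasp; the last joint's range is limited). The gripper opens to 85 mm and grips with 20 to 120 N. Pads are 22 mm wide; open, the fingers measure 114 mm over their backs; the gripper's body (76 mm by 85 mm) begins 54 mm behind the grasp point. The pads swing forward as they close: fully open they stand 13 mm farther back than shut.
Start: joints at [1.152, 0.383, 0.044, 1.598, -0.018, 1.161, -0.05], TCP at [0.205, -0.617, 0.231] pointing down, gripper open.
Joint ranges: [-2.61, 2.61], [-0.41, 2.15], [-1.48, 1.57], [0, 2.5], [-1.57, 4.71], [0.05, 1.97], [-2.85, 2.85]. Speed limits (rad/s): [2.79, 2.79, 3.14, 3.14, 3.14, 3.14, 3.14].

### API

Orientations are given as a unit quaternion [w, x, y, z].
In Python, from bench import arm, read_camera, camera_info, boxes_of, trace, pinpoint gives the robot as it stands. The module is installed in compiled form; this text tells all that it offers.
- The arm moves only by the tool play_rows, never from a script. Its argument "series" is a list of rows, each an object of numbers: "tx", "ty", "tz": the shift along the world's x, y, z in mm; "wx", "wy", "wz": the turn, a rotation vector about the world's x, y, z in degrees. A call has 1 to 12 rows; each row shifts and turns the commanded pose from where the row before left it; what a row does not reach is not made up. A row lasts 1/12 s, in which the tool goes at most 41.7 mm and 7.16 degrees, less where a joint would pass 70% of its speed; a pose out of reach is approached as far as the arm can. A call with a gripper value outside its range is refused whole. "fingers" is the finger opening in mm, from 0 to 85.4, set as the call begins (left out, the last holds). The fingers move at their own pace and stop on an object; "grip_force" is the grip in N (left out, the last holds). Time passes only in rows, so rows that do not move let the fingers close. It gives the time, the measured TCP pose, the force and the opening at its end, in the units of the state.
- arm.state(): the state, without advancing time (a new reading comes with each control period).
- read_camera(name): name is "scene" or "top" or "wrist"; returns (picture, depth): 384x512x3 uint8, red, green, blue; 384x512 float32, m along the optical axis (not along the pixel's ray), 0 where there is no reading.
- camera_info(name): a dict with "K" (3x3 intrinsics, pixels), "R" (3x3) and "t" (3): a world point X has camera coordinates R X + t; the wrist camera has in their place "tool_from_camera" (4x4, takes a point from camera to tool coordinates, whose origin is the TCP and whose axes are the flange's). Camera axes: x right, y down, z forward; pixel columns grow to the right and rows downward; lengths in m; the calibration is good to about 2 mm. The wrist camera is an equidistant fisheye: a pixel r from the principal point sees the ray r / f radians off the axis. A picture is of the moment at which its call begins: read the wrist's pose just before it. camera_info takes no time and is no camera call.
- arm.finish_job(): hands the job in, once; it reports no verdict.
Trained networks look in the newest picture that a camera, given by its name, has taken for a name from the list of things; names that differ only in an ending like _2 or _b are one class to them, and where a whole thing is asked for, a point or a joint stands for the part that bears it (a point fixed in the world has none). Each returns a list of dicts, best first, with "conf" (0 to 1); they miss things now and then, are a little off and sometimes report something else, mostly with a low value. They report only what shows in the picture. A call takes as long as a camera call.
- boxes_of(camera, thing): "at" ([x, y, z] in m, in world coordinates, good to about 4 mm: the middle of the surface that is visible of it).
- trace(camera, thing): "mask" (384x512 bool, what is visible of it).
- pinpoint(camera, thing): "at" ([x, y, z] in m, in world coordinates, good to about 4 mm: a listed point, or the origin of a listed thing).
The state is a dict: "t": time; "joint_pos": joint angles; "joint_velocities": joint speeds; "joint_torque": joint torques, N m; "tcp_pos": TCP position; "ee_rot": TCP orientation; "ft_force": force on the tool from outside, world axes, zero at the start; "ft_torque": the same for the moment, N m; "opening": finger opening in m.
Only numpy, scipy, OpenCV 4.12 (cv2) and the standard library are available. Lean on these libraries where they do the work, as an engineer would, in place of code of your own. Each camera call takes 0.05 s, during which the arm holds its last target.

### The job

Check the stop on the eyelet setter, the bench-mounted pliers with one pair of plain round dies (not the hole punch with the turret of tubes): with the backs of your closed fingers press its hand lever in from the outside until it comes firmly up against its stop screw, short of the fixed bar, and keep it there for a good second. Then ease it back out with your fingers still behind it, without letting it snap, until it stands fully open, and move clear. Go gently, grip nothing, keep your fingers off the bar and out of the gap, and leave the punch and everything else where it is.

Things in the scene. Friction and masses are not known exactly. Their poses are not given: they have to be found in the camera images.
- setter_lever (a joint): swing of the setter's hand lever about its upright pivot, rad: 0 = sprung fully open, growing as it is pressed in; 0.40 would meet the bar, but the stop screw halts it between 0.22 and 0.34, differently each time. Return spring: at mid-sleeve about 2 N starts it, 5 to 6 N brings it to the stop; more bears on the screw (10 to 15 N is a firm push). Let go, it snaps open
- setter: eyelet setter: pliers lying flat in a bench stand fixed to the table (base plate 270 x 110 mm, its top 12 mm up; tool under 105 mm high). One pair of plain round dies, no turret. Origin on the table under the stand's middle; +x to the jaws, +y to the side where the hand lever stands off.
- setter_pivot (a point): the lever's pivot: the upright axis lies here, 50 mm to the +x side of the stand's origin, 75 mm above the table
- setter_sleeve: outer half of the black sleeve on the setter's hand lever: the face to press. Origin in the middle of the outer face, 75 mm up, 134 mm from the pivot (132.5 along the lever, 20 beside it); face 105 mm long, 24 high (63 to 87 mm up). +x along the lever towards the pivot, +y out of the face, away from the bar. Pressed along -y; swings anticlockwise seen from above
- setter_bar: black sleeve on the setter's fixed bar, 105 mm long, 20 thick, 24 high, lying along the stand's x, 10 mm to -y of the pivot's line. Origin at its centre, 75 mm up; the bar goes on in bare steel through two clamps to the jaws; not to be touched
- setter_inner: inner half of the same sleeve, facing the bar (20 mm from outer face to inner face). Origin in the middle of the inner face, same axes; not to be touched
- setter_stop: steel stop screw through the fixed bar, 8 mm thick, with a 22 mm knurled head on the bar's outer side. Origin at its tip, which points along the stand's +y and meets the steel part of the lever 60 mm from the pivot; not to be touched
- punch_lever (a joint): lever of the hole punch, rad, same sense (0 = open); to be left alone
- punch: the hole punch: a second pair of pliers in the same kind of stand, same handles and sizes, told by the turret (58 mm star of six punch tubes) on its moving jaw and by having no stop screw. Origin and axes as for the eyelet setter; the two change places
- tumbler: bystander: drinking glass, upright, 76 mm across the mouth, 95 mm tall; origin under the middle
- eyelet_tin: bystander: round lidded aluminium tin of eyelets, 57 mm across, 26 mm tall; origin under the middle
- paint_a: bystander: small olive craft-paint bottle, 36 mm across, 115 mm tall; origin under the middle
- paint_b: bystander: small pink craft-paint bottle, 36 mm across, 115 mm tall; origin under the middle
- glaze_cup: bystander: small brown plastic cup, 54 mm across, 60 mm tall; origin under the middle
- scissors: bystander: scissors lying flat, 190 mm long, 10 mm thick; origin in its lower side
- brush: bystander: paint brush lying flat, 190 mm long; origin in its lower side

How it is judged:
By the outcome, as a careful person would: the job done as asked, in the order asked, and still so for the second after the job is handed in, with the robot touching nothing.
It also fails if it takes over 54 s, if anything falls off the work surface, if the arm or the gripper's body presses on something with over 40 N, if the wrist force passes 120 N, or if a joint passes its speed limit or range.

## Working session

There is one attempt and no reset: what is moved stays moved. The work goes in short steps, Python scripts to look and compute and a tool call to move; the robot and the scene stay as the last step left them, time stands still between calls to the robot, and variables do not carry over. Pictures are saved under pics/ and viewed, and the job is handed in when it is done.

Besides the shell and the picture viewer there is one more tool, called after "Request:" by a JSON object that holds its "name" and its "arguments", one argument or row to a line. play_rows: Moves the arm, as the interface text tells. Its arguments: {"type":"object","properties":{"series":{"type":"array","items":{"type":"object","properties":{"tx":{"type":"number"},"ty":{"type":"number"},"tz":{"type":"number"},"wx":{"type":"number"},"wy":{"type":"number"},"wz":{"type":"number"}}}},"fingers":{"type":"number"},"grip_force":{"type":"number"}},"required":["series"]}

```bash
mkdir -p pics; python3 - <<'E'
from bench import *
import cv2
s=arm.state();print(s)
for c in ["scene","top"]:
    p,d=read_camera(c);cv2.imwrite(f"pics/{c}0.png",p[:,:,::-1])
    for th in ["setter","setter_pivot","setter_sleeve","setter_bar","setter_stop","punch"]:
        try:
            print(c,th,[(r["at"],round(r["conf"],2)) for r in pinpoint(c,th)][:3])
        except Exception as e: print(c,th,e)
E
```

```text
{'t': 0.0, 'joint_pos': array([ 1.15218595,  0.38385419,  0.04384039,  1.59962297, -0.01789774,
        1.1611965 , -0.04988948]), 'joint_velocities': array([ 0.00010465, -0.00147032,  0.00065415, -0.0006908 , -0.0011002 ,
        0.00100874,  0.00044871]), 'joint_torque': array([ 2.43955074e-04, -4.33454597e+01,  1.02452952e+00, -2.49510884e+01,
        1.05548382e-02,  1.13599183e-02,  1.79191812e-05]), 'tcp_pos': array([ 0.20465125, -0.61592268,  0.22985217]), 'ee_rot': array([-1.31293660e-03,  9.87155014e-01,  1.59759732e-01, -2.88325891e-04]), 'ft_force': array([-0.52207876,  0.21295434, -0.22104395]), 'ft_torque': array([-0.02668256,  0.06980422, -0.00174017]), 'opening': 0.08536818390687001}
scene setter [([0.5565, -0.1836, -0.0038], 0.9), ([0.7518, 0.0058, 0.0016], 0.42)]
scene setter_pivot [([0.6058, -0.1806, 0.0743], 0.75)]
scene setter_sleeve [([0.4891, -0.1193, 0.0744], 0.74)]
scene setter_bar [([0.4728, -0.2013, 0.0789], 0.56)]
scene setter_stop [([0.5464, -0.1779, 0.0771], 0.43)]
scene punch [([0.6498, 0.2519, -0.0013], 0.68), ([0.4854, -0.1178, 0.0776], 0.57)]
top setter [([0.56, -0.1852, 0.0042], 0.56)]
top setter_pivot [([0.6103, -0.1824, 0.0792], 0.96)]
top setter_sleeve [([0.4843, -0.1243, 0.0791], 0.51)]
top setter_bar [([0.4756, -0.202, 0.0736], 0.79)]
top setter_stop [([0.5464, -0.1772, 0.0738], 0.44)]
top punch [([0.6512, 0.2544, -0.0027], 0.88), ([0.5237, 0.0215, 0.0015], 0.46), ([0.3667, 0.0311, -0.0013], 0.3)]
```

```bash
python3 -c "
import cv2
for c in ['scene','top']:
    i=cv2.imread(f'pics/{c}0.png');cv2.imwrite(f'pics/{c}0b.png',cv2.resize(i,(800,600),interpolation=cv2.INTER_CUBIC))"
```

```text
(no output)
```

View pics/scene0b.png

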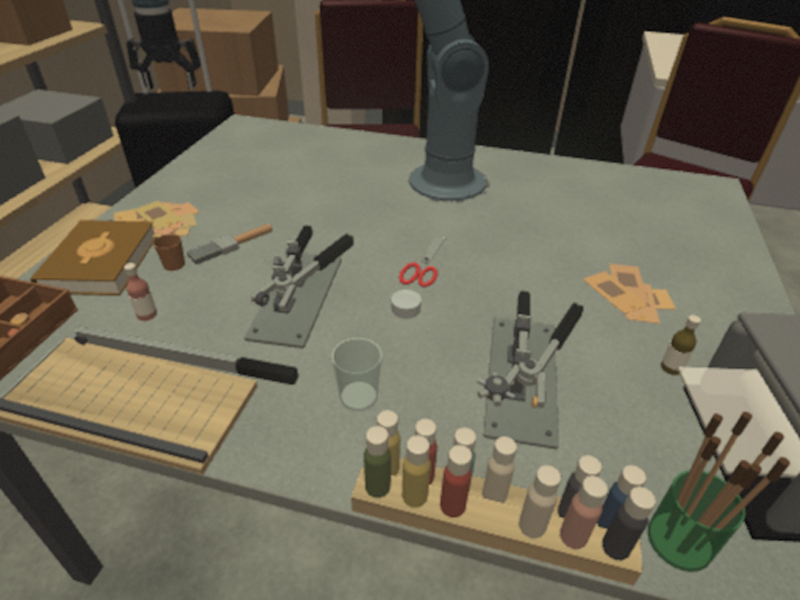

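View pics/top0b.png

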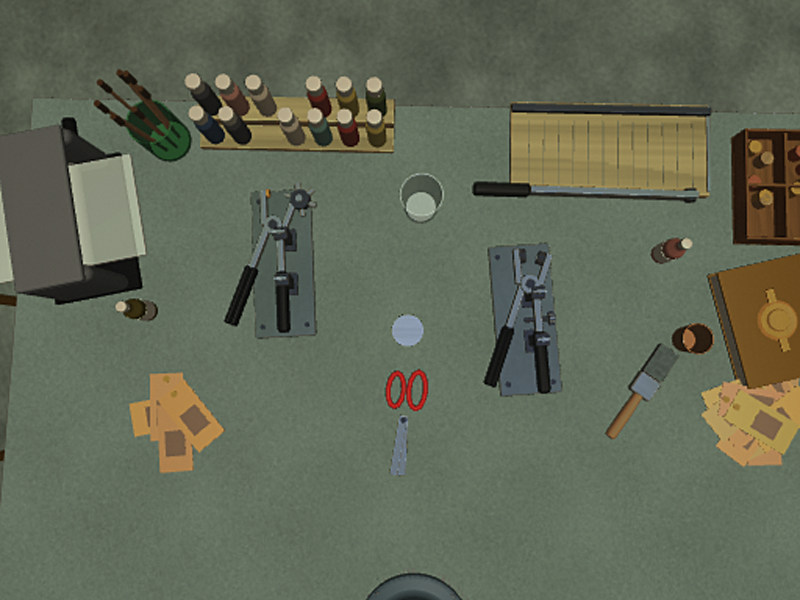

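The left tool (turret at about (300,200) in the top view) is the punch. The right one (stop screw knob at about (548,318)) is the setter, and the networks agree. The setter's base yaw is about +4.4° and its open lever about -17.5°. The sleeve face is near (0.487, -0.122), with outward normal (0.30, 0.954). Next I'll close the fingers and travel high.

Request:
{"name": "play_rows", "arguments": {
  "fingers": 0,
  "series": [
    {"tx": 12, "ty": 22, "wz": -3},
    {"tx": 12, "ty": 22, "wz": -3},
    {"tx": 12, "ty": 22, "wz": -3},
    {"tx": 12, "ty": 22, "wz": -3},
    {"tx": 12, "ty": 22, "wz": -3},
    {"tx": 12, "ty": 22, "wz": -3},
    {"tx": 12, "ty": 22, "wz": -3},
    {"tx": 12, "ty": 22, "wz": -3},
    {"tx": 12, "ty": 22, "wz": -3},
    {"tx": 12, "ty": 22, "wz": -3},
    {"tx": 12, "ty": 22, "wz": -3},
    {"tx": 12, "ty": 22, "wz": -3}
  ]
}}

```text
$.series[0]: bad value
```

Request:
{"name": "play_rows", "arguments": {
  "series": [
    {"tx": 12, "ty": 22},
    {"tx": 12, "ty": 22},
    {"tx": 12, "ty": 22},
    {"tx": 12, "ty": 22},
    {"tx": 12, "ty": 22},
    {"tx": 12, "ty": 22},
    {"tx": 12, "ty": 22},
    {"tx": 12, "ty": 22},
    {"tx": 12, "ty": 22},
    {"tx": 12, "ty": 22},
    {"tx": 12, "ty": 22},
    {"tx": 18, "ty": 26}
  ]
}}

```text
$.series[0]: bad value
```

```bash
python3 - <<'E'
from bench import *
import cv2
s=arm.state();print(s["t"],s["tcp_pos"],s["ee_rot"],s["ft_force"],s["opening"],s["joint_pos"])
p,d=read_camera("wrist");cv2.imwrite("pics/w1.png",cv2.resize(p,(800,600))[:,:,::-1])
for th in ["setter_pivot","setter_sleeve","setter_bar","setter_stop","setter"]:
    print(th,[(r["at"],round(r["conf"],2)) for r in pinpoint("wrist",th)][:2])
p,d=read_camera("top");cv2.imwrite("pics/t1.png",cv2.resize(p[100:300,200:460],(780,600),interpolation=cv2.INTER_CUBIC)[:,:,::-1])
E
```

```text
0.7 [ 0.20497788 -0.61687128  0.23132185] [3.63600976e-05 9.87164243e-01 1.59708344e-01 2.59235523e-05] [-0.54046413 -0.30830755 -0.55376505] 0.08560591823851087 [ 1.15219471  0.38286088  0.04394752  1.59784272 -0.01793152  1.16120022
 -0.04990153]
setter_pivot []
setter_sleeve []
setter_bar []
setter_stop []
setter []
```

View pics/w1.png

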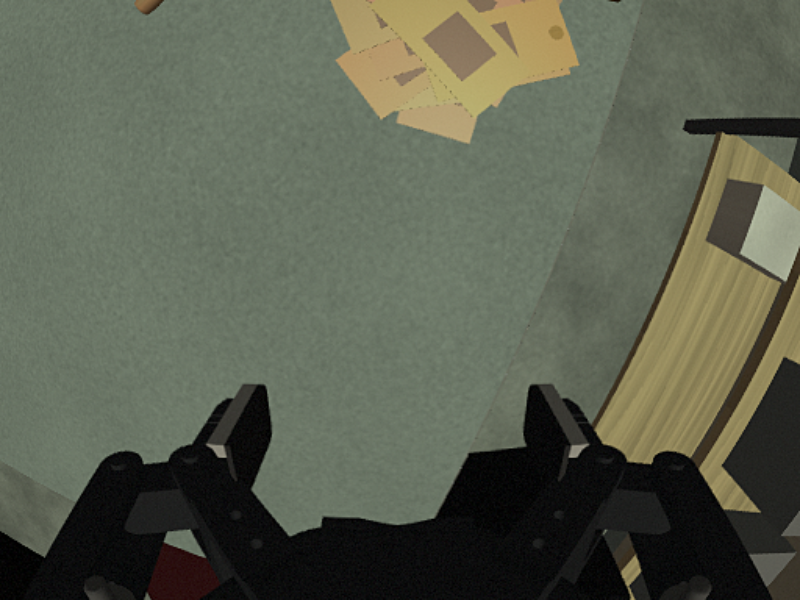

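View pics/t1.png

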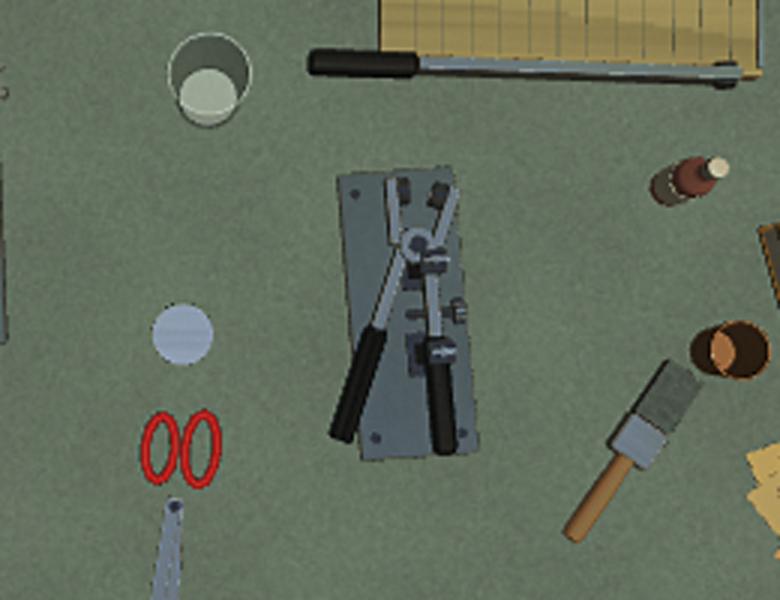

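The move was refused ("bad value"), so nothing moved and the arm is still at the start. The top view shows the setter clearly, with the tin well left of the lever. I'll retry with all six keys in each row.

Request:
{"name": "play_rows", "arguments": {
  "fingers": 0,
  "series": [
    {"tx": 12, "ty": 22, "tz": 0, "wx": 0, "wy": 0, "wz": -3},
    {"tx": 12, "ty": 22, "tz": 0, "wx": 0, "wy": 0, "wz": -3},
    {"tx": 12, "ty": 22, "tz": 0, "wx": 0, "wy": 0, "wz": -3},
    {"tx": 12, "ty": 22, "tz": 0, "wx": 0, "wy": 0, "wz": -3},
    {"tx": 12, "ty": 22, "tz": 0, "wx": 0, "wy": 0, "wz": -3},
    {"tx": 12, "ty": 22, "tz": 0, "wx": 0, "wy": 0, "wz": -3},
    {"tx": 12, "ty": 22, "tz": 0, "wx": 0, "wy": 0, "wz": -3},
    {"tx": 12, "ty": 22, "tz": 0, "wx": 0, "wy": 0, "wz": -3},
    {"tx": 12, "ty": 22, "tz": 0, "wx": 0, "wy": 0, "wz": -3},
    {"tx": 12, "ty": 22, "tz": 0, "wx": 0, "wy": 0, "wz": -3},
    {"tx": 12, "ty": 22, "tz": 0, "wx": 0, "wy": 0, "wz": -3},
    {"tx": 12, "ty": 22, "tz": 0, "wx": 0, "wy": 0, "wz": -3}
  ]
}}

```text
t: 2.05
tcp_pos: [0.3495, -0.3518, 0.2315]
ee_rot: [0.0, 0.988, -0.154, 0.0]
ft_force: [0.4, -0.4, -0.2]
opening: -0.0003
```

Request:
{"name": "play_rows", "arguments": {
  "series": [
    {"tx": 12, "ty": 22, "tz": 0, "wx": 0, "wy": 0, "wz": 0},
    {"tx": 12, "ty": 22, "tz": 0, "wx": 0, "wy": 0, "wz": 0},
    {"tx": 12, "ty": 22, "tz": 0, "wx": 0, "wy": 0, "wz": 0},
    {"tx": 12, "ty": 22, "tz": 0, "wx": 0, "wy": 0, "wz": 0},
    {"tx": 12, "ty": 22, "tz": 0, "wx": 0, "wy": 0, "wz": 0},
    {"tx": 12, "ty": 22, "tz": 0, "wx": 0, "wy": 0, "wz": 0},
    {"tx": 12, "ty": 22, "tz": 0, "wx": 0, "wy": 0, "wz": 0},
    {"tx": 12, "ty": 22, "tz": 0, "wx": 0, "wy": 0, "wz": 0},
    {"tx": 12, "ty": 22, "tz": 0, "wx": 0, "wy": 0, "wz": 0},
    {"tx": 14, "ty": 22, "tz": 0, "wx": 0, "wy": 0, "wz": 0},
    {"tx": 14, "ty": 24, "tz": 0, "wx": 0, "wy": 0, "wz": 0},
    {"tx": 14, "ty": 24, "tz": 0, "wx": 0, "wy": 0, "wz": 0}
  ]
}}

```text
t: 3.05
tcp_pos: [0.4996, -0.0839, 0.2316]
ee_rot: [0.0, 0.988, -0.153, 0.0]
ft_force: [0.0, -0.9, -0.7]
opening: 0.0001
```

```bash
python3 - <<'E'
from bench import *
import cv2
s=arm.state();print(s["t"],s["tcp_pos"],s["ee_rot"],s["ft_force"],s["opening"],s["joint_pos"])
p,d=read_camera("wrist");cv2.imwrite("pics/w2.png",cv2.resize(p,(800,600))[:,:,::-1])
for th in ["setter_pivot","setter_sleeve","setter_bar","setter_stop","setter"]:
    print(th,[(r["at"],round(r["conf"],2)) for r in pinpoint("wrist",th)][:2])
E
```

```text
3.05 [ 0.49956053 -0.08390791  0.23157649] [ 1.07754332e-04  9.88163247e-01 -1.53405501e-01  3.71241709e-04] [ 0.04022898 -0.8549887  -0.74221253] 8.807325750401207e-05 [ 0.41228761  0.13131767 -0.35061191  1.92269184  0.05092415  1.09529589
 -1.83766347]
setter_pivot [([0.6063, -0.1805, 0.0732], 0.9)]
setter_sleeve [([0.4841, -0.124, 0.0763], 0.86)]
setter_bar [([0.4765, -0.2049, 0.0741], 0.85), ([0.3627, 0.0282, 0.0051], 0.33)]
setter_stop [([0.5444, -0.1762, 0.0763], 0.88), ([0.3625, 0.0278, 0.0042], 0.58)]
setter [([0.5537, -0.1872, -0.0032], 0.85)]
```

View pics/w2.png

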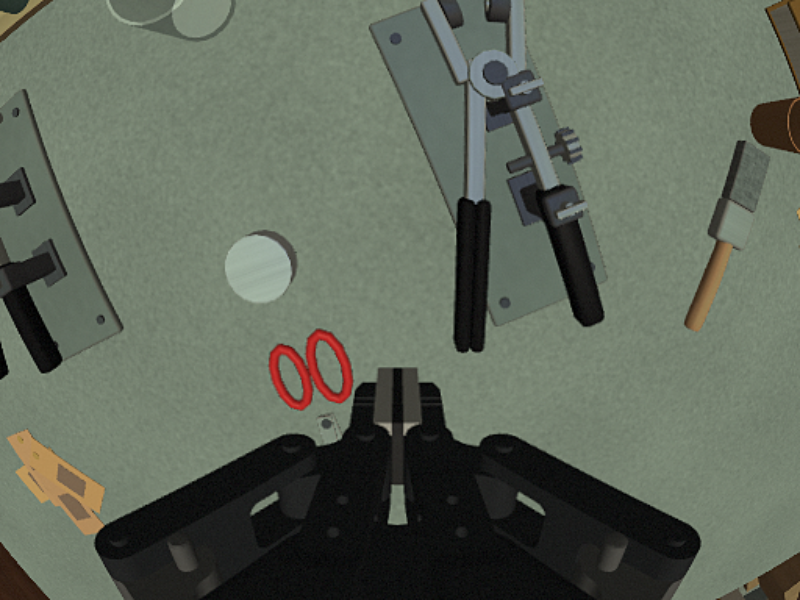

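The wrist view shows the lever parallel to the finger sides, the gripper over the open floor left of the sleeve, and the tin and scissors clear. I'll go down beside the lever.

Request:
{"name": "play_rows", "arguments": {
  "series": [
    {"tx": 0, "ty": 0, "tz": -12, "wx": 0, "wy": 0, "wz": 0},
    {"tx": 0, "ty": 0, "tz": -12, "wx": 0, "wy": 0, "wz": 0},
    {"tx": 0, "ty": 0, "tz": -12, "wx": 0, "wy": 0, "wz": 0},
    {"tx": 0, "ty": 0, "tz": -12, "wx": 0, "wy": 0, "wz": 0},
    {"tx": 0, "ty": 0, "tz": -12, "wx": 0, "wy": 0, "wz": 0},
    {"tx": 0, "ty": 0, "tz": -12, "wx": 0, "wy": 0, "wz": 0},
    {"tx": 0, "ty": 0, "tz": -12, "wx": 0, "wy": 0, "wz": 0},
    {"tx": 0, "ty": 0, "tz": -12, "wx": 0, "wy": 0, "wz": 0},
    {"tx": 0, "ty": 0, "tz": -12, "wx": 0, "wy": 0, "wz": 0},
    {"tx": 0, "ty": 0, "tz": -12, "wx": 0, "wy": 0, "wz": 0}
  ]
}}

```text
t: 4.18
tcp_pos: [0.499, -0.0848, 0.11]
ee_rot: [-0.0, 0.988, -0.153, -0.0]
ft_force: [0.1, -0.2, -0.1]
opening: -0.0003
```

Request:
{"name": "play_rows", "arguments": {
  "series": [
    {"tx": 0, "ty": 0, "tz": -10, "wx": 0, "wy": 0, "wz": 0},
    {"tx": 0, "ty": 0, "tz": -10, "wx": 0, "wy": 0, "wz": 0},
    {"tx": 0, "ty": 0, "tz": -10, "wx": 0, "wy": 0, "wz": 0},
    {"tx": 0, "ty": 0, "tz": -10, "wx": 0, "wy": 0, "wz": 0},
    {"tx": 0, "ty": 0, "tz": -9, "wx": 0, "wy": 0, "wz": 0},
    {"tx": 0, "ty": 0, "tz": 0, "wx": 0, "wy": 0, "wz": 0}
  ]
}}

```text
t: 4.68
tcp_pos: [0.4974, -0.0846, 0.0602]
ee_rot: [-0.0, 0.988, -0.153, -0.002]
ft_force: [-0.5, 0.0, -0.1]
opening: -0.0
```

```bash
python3 - <<'E'
from bench import *
import cv2
s=arm.state();print(s["t"],s["tcp_pos"],s["ee_rot"],s["ft_force"],s["opening"])
p,d=read_camera("wrist");cv2.imwrite("pics/w3.png",cv2.resize(p,(800,600))[:,:,::-1])
p,d=read_camera("scene");cv2.imwrite("pics/s3.png",cv2.resize(p[110:260,100:300],(800,600),interpolation=cv2.INTER_CUBIC)[:,:,::-1])
E
```

```text
4.6833 [ 0.49737537 -0.08461609  0.06020123] [-5.60780389e-05  9.88213691e-01 -1.53069670e-01 -1.83669100e-03] [-0.51316047  0.02552134 -0.09790091] -3.2961570455395352e-06
```

View pics/w3.png

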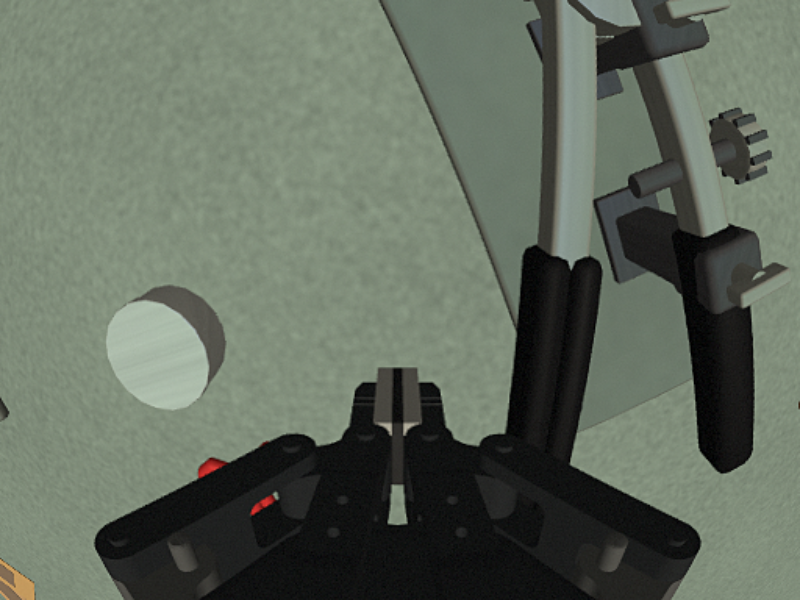

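View pics/s3.png

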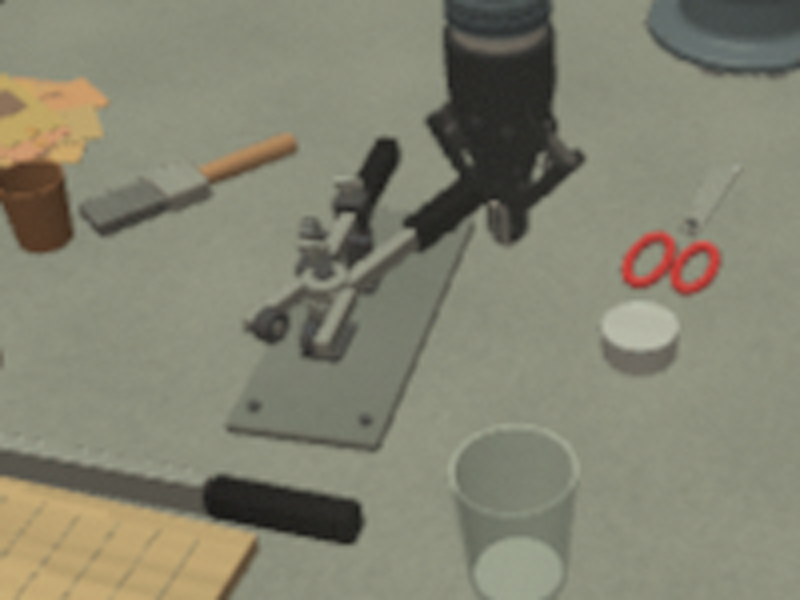

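Fingers are beside the lever at z≈0.060, force ≈ 0, tin and scissors clear. The knuckles pass above the lever without touching it. Next I approach along -n.

Request:
{"name": "play_rows", "arguments": {
  "series": [
    {"tx": -0.9, "ty": -2.9, "tz": 0, "wx": 0, "wy": 0, "wz": 0},
    {"tx": -0.9, "ty": -2.9, "tz": 0, "wx": 0, "wy": 0, "wz": 0},
    {"tx": -0.9, "ty": -2.9, "tz": 0, "wx": 0, "wy": 0, "wz": 0},
    {"tx": -0.9, "ty": -2.9, "tz": 0, "wx": 0, "wy": 0, "wz": 0},
    {"tx": -0.9, "ty": -2.9, "tz": 0, "wx": 0, "wy": 0, "wz": 0},
    {"tx": -0.9, "ty": -2.9, "tz": 0, "wx": 0, "wy": 0, "wz": 0},
    {"tx": 0, "ty": 0, "tz": 0, "wx": 0, "wy": 0, "wz": 0}
  ]
}}

```text
t: 5.37
tcp_pos: [0.4933, -0.1034, 0.0623]
ee_rot: [0.0, 0.988, -0.154, 0.0]
ft_force: [-0.2, 0.1, -0.8]
opening: 0.0003
```

Request:
{"name": "play_rows", "arguments": {
  "series": [
    {"tx": -0.3, "ty": -0.95, "tz": 0, "wx": 0, "wy": 0, "wz": 0},
    {"tx": -0.3, "ty": -0.95, "tz": 0, "wx": 0, "wy": 0, "wz": 0},
    {"tx": -0.3, "ty": -0.95, "tz": 0, "wx": 0, "wy": 0, "wz": 0},
    {"tx": 0, "ty": 0, "tz": 0, "wx": 0, "wy": 0, "wz": 0}
  ]
}}

```text
t: 5.7
tcp_pos: [0.4926, -0.1052, 0.0622]
ee_rot: [0.0, 0.988, -0.153, -0.0]
ft_force: [-0.3, -0.2, 0.5]
opening: -0.0001
```

Request:
{"name": "play_rows", "arguments": {
  "series": [
    {"tx": -0.3, "ty": -0.95, "tz": 0, "wx": 0, "wy": 0, "wz": 0},
    {"tx": -0.3, "ty": -0.95, "tz": 0, "wx": 0, "wy": 0, "wz": 0},
    {"tx": 0, "ty": 0, "tz": 0, "wx": 0, "wy": 0, "wz": 0}
  ]
}}

```text
t: 5.95
tcp_pos: [0.492, -0.1072, 0.0623]
ee_rot: [0.0, 0.988, -0.153, -0.0]
ft_force: [0.1, 0.3, 0.7]
opening: -0.0003
```

Request:
{"name": "play_rows", "arguments": {
  "series": [
    {"tx": -0.3, "ty": -0.95, "tz": 0, "wx": 0, "wy": 0, "wz": 0},
    {"tx": -0.3, "ty": -0.95, "tz": 0, "wx": 0, "wy": 0, "wz": 0},
    {"tx": 0, "ty": 0, "tz": 0, "wx": 0, "wy": 0, "wz": 0}
  ]
}}

```text
t: 6.2
tcp_pos: [0.4916, -0.1086, 0.0623]
ee_rot: [-0.0, 0.988, -0.153, 0.0]
ft_force: [1.1, 0.5, 0.7]
opening: 0.0006
```

Request:
{"name": "play_rows", "arguments": {
  "series": [
    {"tx": -0.3, "ty": -0.95, "tz": 0, "wx": 0, "wy": 0, "wz": 0},
    {"tx": 0, "ty": 0, "tz": 0, "wx": 0, "wy": 0, "wz": 0},
    {"tx": 0, "ty": 0, "tz": 0, "wx": 0, "wy": 0, "wz": 0}
  ]
}}

```text
t: 6.45
tcp_pos: [0.4913, -0.1092, 0.0623]
ee_rot: [-0.0, 0.988, -0.153, 0.0]
ft_force: [0.5, 2.0, 0.1]
opening: 0.0001
```

Request:
{"name": "play_rows", "arguments": {
  "series": [
    {"tx": -0.3, "ty": -0.95, "tz": 0, "wx": 0, "wy": 0, "wz": 0},
    {"tx": 0, "ty": 0, "tz": 0, "wx": 0, "wy": 0, "wz": 0},
    {"tx": 0, "ty": 0, "tz": 0, "wx": 0, "wy": 0, "wz": 0}
  ]
}}

```text
t: 6.7
tcp_pos: [0.4907, -0.1105, 0.0622]
ee_rot: [-0.0, 0.988, -0.153, -0.0]
ft_force: [-0.2, 2.5, 0.7]
opening: -0.0001
```

Request:
{"name": "play_rows", "arguments": {
  "series": [
    {"tx": -0.3, "ty": -0.95, "tz": 0, "wx": 0, "wy": 0, "wz": 0},
    {"tx": 0, "ty": 0, "tz": 0, "wx": 0, "wy": 0, "wz": 0},
    {"tx": 0, "ty": 0, "tz": 0, "wx": 0, "wy": 0, "wz": 0}
  ]
}}

```text
t: 6.95
tcp_pos: [0.4902, -0.1116, 0.0622]
ee_rot: [-0.0, 0.988, -0.153, -0.0]
ft_force: [-0.8, 2.9, 2.2]
opening: -0.0001
```

Request:
{"name": "play_rows", "arguments": {
  "series": [
    {"tx": -0.3, "ty": -0.95, "tz": 0, "wx": 0, "wy": 0, "wz": 0},
    {"tx": 0, "ty": 0, "tz": 0, "wx": 0, "wy": 0, "wz": 0},
    {"tx": 0, "ty": 0, "tz": 0, "wx": 0, "wy": 0, "wz": 0}
  ]
}}

```text
t: 7.2
tcp_pos: [0.4899, -0.1126, 0.0621]
ee_rot: [-0.0, 0.988, -0.153, -0.0]
ft_force: [-2.7, 4.5, 0.8]
opening: -0.0001
```

Contact is confirmed at TCP ≈ (0.491, -0.109): spring force of about 2 N and rising. The sideways force is friction, because the sleeve moves on an arc, so I'll follow the arc about the pivot and turn the tool along with it.

Request:
{"name": "play_rows", "arguments": {
  "series": [
    {"tx": -0.7, "ty": -1.0, "tz": 0, "wx": 0, "wy": 0, "wz": 0.7},
    {"tx": -0.7, "ty": -1.0, "tz": 0, "wx": 0, "wy": 0, "wz": 0.7},
    {"tx": -0.65, "ty": -1.02, "tz": 0, "wx": 0, "wy": 0, "wz": 0.7},
    {"tx": -0.6, "ty": -1.03, "tz": 0, "wx": 0, "wy": 0, "wz": 0.7},
    {"tx": 0, "ty": 0, "tz": 0, "wx": 0, "wy": 0, "wz": 0},
    {"tx": 0, "ty": 0, "tz": 0, "wx": 0, "wy": 0, "wz": 0}
  ]
}}

```text
t: 7.7
tcp_pos: [0.4874, -0.1168, 0.0622]
ee_rot: [-0.0, 0.992, -0.129, -0.0]
ft_force: [-0.7, 3.0, 0.1]
opening: 0.0006
```

Request:
{"name": "play_rows", "arguments": {
  "series": [
    {"tx": -0.55, "ty": -1.04, "tz": 0, "wx": 0, "wy": 0, "wz": 0.6},
    {"tx": -0.55, "ty": -1.05, "tz": 0, "wx": 0, "wy": 0, "wz": 0.6},
    {"tx": -0.54, "ty": -1.05, "tz": 0, "wx": 0, "wy": 0, "wz": 0.6},
    {"tx": -0.53, "ty": -1.06, "tz": 0, "wx": 0, "wy": 0, "wz": 0.6},
    {"tx": 0, "ty": 0, "tz": 0, "wx": 0, "wy": 0, "wz": 0},
    {"tx": 0, "ty": 0, "tz": 0, "wx": 0, "wy": 0, "wz": 0}
  ]
}}

```text
t: 8.2
tcp_pos: [0.4852, -0.1209, 0.0622]
ee_rot: [-0.0, 0.994, -0.108, -0.0]
ft_force: [-0.7, 3.9, 0.6]
opening: -0.0002
```

Request:
{"name": "play_rows", "arguments": {
  "series": [
    {"tx": -0.52, "ty": -1.06, "tz": 0, "wx": 0, "wy": 0, "wz": 0.5},
    {"tx": -0.51, "ty": -1.07, "tz": 0, "wx": 0, "wy": 0, "wz": 0.5},
    {"tx": -0.5, "ty": -1.07, "tz": 0, "wx": 0, "wy": 0, "wz": 0.5},
    {"tx": -0.5, "ty": -1.08, "tz": 0, "wx": 0, "wy": 0, "wz": 0.5},
    {"tx": -0.49, "ty": -1.08, "tz": 0, "wx": 0, "wy": 0, "wz": 0.5},
    {"tx": -0.48, "ty": -1.08, "tz": 0, "wx": 0, "wy": 0, "wz": 0.5},
    {"tx": 0, "ty": 0, "tz": 0, "wx": 0, "wy": 0, "wz": 0},
    {"tx": 0, "ty": 0, "tz": 0, "wx": 0, "wy": 0, "wz": 0}
  ]
}}

```text
t: 8.87
tcp_pos: [0.4823, -0.1274, 0.0622]
ee_rot: [-0.0, 0.997, -0.082, -0.0]
ft_force: [-0.9, 4.5, -0.1]
opening: 0.0002
```

Request:
{"name": "play_rows", "arguments": {
  "series": [
    {"tx": -0.47, "ty": -1.09, "tz": 0, "wx": 0, "wy": 0, "wz": 0.5},
    {"tx": -0.46, "ty": -1.09, "tz": 0, "wx": 0, "wy": 0, "wz": 0.5},
    {"tx": -0.45, "ty": -1.09, "tz": 0, "wx": 0, "wy": 0, "wz": 0.5},
    {"tx": -0.44, "ty": -1.1, "tz": 0, "wx": 0, "wy": 0, "wz": 0.5},
    {"tx": 0, "ty": 0, "tz": 0, "wx": 0, "wy": 0, "wz": 0},
    {"tx": 0, "ty": 0, "tz": 0, "wx": 0, "wy": 0, "wz": 0}
  ]
}}

```text
t: 9.37
tcp_pos: [0.4805, -0.1317, 0.0622]
ee_rot: [-0.0, 0.998, -0.065, -0.0]
ft_force: [-1.6, 3.6, 0.1]
opening: -0.0003
```

Request:
{"name": "play_rows", "arguments": {
  "series": [
    {"tx": -0.43, "ty": -1.1, "tz": 0, "wx": 0, "wy": 0, "wz": 0.5},
    {"tx": -0.42, "ty": -1.1, "tz": 0, "wx": 0, "wy": 0, "wz": 0.5},
    {"tx": 0, "ty": 0, "tz": 0, "wx": 0, "wy": 0, "wz": 0},
    {"tx": 0, "ty": 0, "tz": 0, "wx": 0, "wy": 0, "wz": 0}
  ]
}}

```text
t: 9.7
tcp_pos: [0.4798, -0.1338, 0.0622]
ee_rot: [-0.0, 0.998, -0.056, -0.0]
ft_force: [-1.8, 4.5, -0.5]
opening: -0.0001
```

Request:
{"name": "play_rows", "arguments": {
  "series": [
    {"tx": -0.41, "ty": -1.11, "tz": 0, "wx": 0, "wy": 0, "wz": 0.5},
    {"tx": -0.4, "ty": -1.11, "tz": 0, "wx": 0, "wy": 0, "wz": 0.5},
    {"tx": 0, "ty": 0, "tz": 0, "wx": 0, "wy": 0, "wz": 0},
    {"tx": 0, "ty": 0, "tz": 0, "wx": 0, "wy": 0, "wz": 0}
  ]
}}

```text
t: 10.03
tcp_pos: [0.479, -0.1359, 0.0622]
ee_rot: [-0.0, 0.999, -0.047, -0.0]
ft_force: [-1.5, 4.6, -0.6]
opening: -0.0001
```

Request:
{"name": "play_rows", "arguments": {
  "series": [
    {"tx": -0.39, "ty": -1.11, "tz": 0, "wx": 0, "wy": 0, "wz": 0.5},
    {"tx": -0.39, "ty": -1.12, "tz": 0, "wx": 0, "wy": 0, "wz": 0.5},
    {"tx": 0, "ty": 0, "tz": 0, "wx": 0, "wy": 0, "wz": 0},
    {"tx": 0, "ty": 0, "tz": 0, "wx": 0, "wy": 0, "wz": 0}
  ]
}}

```text
t: 10.37
tcp_pos: [0.4783, -0.1381, 0.0622]
ee_rot: [-0.0, 0.999, -0.039, 0.0]
ft_force: [-1.6, 5.2, -0.5]
opening: -0.0001
```

Request:
{"name": "play_rows", "arguments": {
  "series": [
    {"tx": -0.38, "ty": -1.12, "tz": 0, "wx": 0, "wy": 0, "wz": 0.5},
    {"tx": -0.37, "ty": -1.12, "tz": 0, "wx": 0, "wy": 0, "wz": 0.5},
    {"tx": 0, "ty": 0, "tz": 0, "wx": 0, "wy": 0, "wz": 0},
    {"tx": 0, "ty": 0, "tz": 0, "wx": 0, "wy": 0, "wz": 0}
  ]
}}

```text
t: 10.7
tcp_pos: [0.4776, -0.1403, 0.0622]
ee_rot: [-0.0, 1.0, -0.03, 0.0]
ft_force: [-0.1, 4.6, -0.3]
opening: 0.0003
```

Request:
{"name": "play_rows", "arguments": {
  "series": [
    {"tx": -0.36, "ty": -1.12, "tz": 0, "wx": 0, "wy": 0, "wz": 0.5},
    {"tx": -0.35, "ty": -1.12, "tz": 0, "wx": 0, "wy": 0, "wz": 0.5},
    {"tx": 0, "ty": 0, "tz": 0, "wx": 0, "wy": 0, "wz": 0},
    {"tx": 0, "ty": 0, "tz": 0, "wx": 0, "wy": 0, "wz": 0}
  ]
}}

```text
t: 11.03
tcp_pos: [0.4771, -0.1412, 0.0622]
ee_rot: [-0.001, 1.0, -0.021, 0.0]
ft_force: [-0.5, 7.2, 0.3]
opening: 0.0002
```

Request:
{"name": "play_rows", "arguments": {
  "series": [
    {"tx": -0.34, "ty": -1.13, "tz": 0, "wx": 0, "wy": 0, "wz": 0.5},
    {"tx": 0, "ty": 0, "tz": 0, "wx": 0, "wy": 0, "wz": 0},
    {"tx": 0, "ty": 0, "tz": 0, "wx": 0, "wy": 0, "wz": 0}
  ]
}}

```text
t: 11.28
tcp_pos: [0.4769, -0.1415, 0.0622]
ee_rot: [-0.001, 1.0, -0.016, 0.0]
ft_force: [-0.7, 8.5, -0.4]
opening: 0.0003
```

Request:
{"name": "play_rows", "arguments": {
  "series": [
    {"tx": -0.34, "ty": -1.13, "tz": 0, "wx": 0, "wy": 0, "wz": 0.5},
    {"tx": 0, "ty": 0, "tz": 0, "wx": 0, "wy": 0, "wz": 0},
    {"tx": 0, "ty": 0, "tz": 0, "wx": 0, "wy": 0, "wz": 0}
  ]
}}

```text
t: 11.53
tcp_pos: [0.4768, -0.1417, 0.0623]
ee_rot: [-0.002, 1.0, -0.012, 0.0]
ft_force: [-0.9, 10.4, 0.3]
opening: -0.0002
```

The TCP has stopped advancing while the force climbs, so the stop is reached at about 0.26 rad. A little more gives a firm push, then hold.

Request:
{"name": "play_rows", "arguments": {
  "series": [
    {"tx": -0.3, "ty": -1.2, "tz": 0, "wx": 0, "wy": 0, "wz": -0.5},
    {"tx": 0, "ty": 0, "tz": 0, "wx": 0, "wy": 0, "wz": 0},
    {"tx": 0, "ty": 0, "tz": 0, "wx": 0, "wy": 0, "wz": 0},
    {"tx": 0, "ty": 0, "tz": 0, "wx": 0, "wy": 0, "wz": 0}
  ]
}}

```text
t: 11.87
tcp_pos: [0.4768, -0.1419, 0.0623]
ee_rot: [-0.002, 1.0, -0.015, 0.001]
ft_force: [-0.4, 10.6, -0.0]
opening: 0.0
```

```bash
python3 - <<'E'
from bench import *
import cv2
s=arm.state();print(s["t"],s["tcp_pos"],s["ft_force"])
p,d=read_camera("wrist");cv2.imwrite("pics/w4.png",cv2.resize(p,(800,600))[:,:,::-1])
E
```

```text
11.8667 [ 0.47681506 -0.14188627  0.06225839] [-0.38291291 10.58794776 -0.0412179 ]
```

View pics/w4.png

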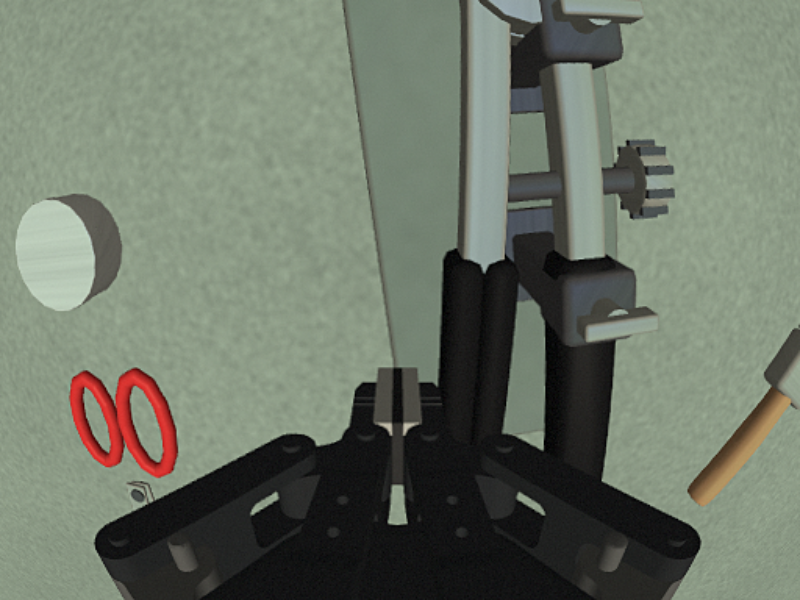

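The lever's steel rests on the screw tip at (510,185), with the gap to the bar still open. I'll add a touch more push and hold for about 1.5 s.

Request:
{"name": "play_rows", "arguments": {
  "series": [
    {"tx": -0.2, "ty": -0.9, "tz": 0, "wx": 0, "wy": 0, "wz": 0},
    {"tx": 0, "ty": 0, "tz": 0, "wx": 0, "wy": 0, "wz": 0},
    {"tx": 0, "ty": 0, "tz": 0, "wx": 0, "wy": 0, "wz": 0},
    {"tx": 0, "ty": 0, "tz": 0, "wx": 0, "wy": 0, "wz": 0},
    {"tx": 0, "ty": 0, "tz": 0, "wx": 0, "wy": 0, "wz": 0},
    {"tx": 0, "ty": 0, "tz": 0, "wx": 0, "wy": 0, "wz": 0},
    {"tx": 0, "ty": 0, "tz": 0, "wx": 0, "wy": 0, "wz": 0},
    {"tx": 0, "ty": 0, "tz": 0, "wx": 0, "wy": 0, "wz": 0}
  ]
}}

```text
t: 12.58
tcp_pos: [0.4768, -0.1421, 0.0623]
ee_rot: [-0.003, 1.0, -0.015, 0.001]
ft_force: [0.0, 12.6, 0.2]
opening: -0.0
```

Request:
{"name": "play_rows", "arguments": {
  "series": [
    {"tx": 0, "ty": 0, "tz": 0, "wx": 0, "wy": 0, "wz": 0},
    {"tx": 0, "ty": 0, "tz": 0, "wx": 0, "wy": 0, "wz": 0},
    {"tx": 0, "ty": 0, "tz": 0, "wx": 0, "wy": 0, "wz": 0},
    {"tx": 0, "ty": 0, "tz": 0, "wx": 0, "wy": 0, "wz": 0},
    {"tx": 0, "ty": 0, "tz": 0, "wx": 0, "wy": 0, "wz": 0},
    {"tx": 0, "ty": 0, "tz": 0, "wx": 0, "wy": 0, "wz": 0},
    {"tx": 0, "ty": 0, "tz": 0, "wx": 0, "wy": 0, "wz": 0},
    {"tx": 0, "ty": 0, "tz": 0, "wx": 0, "wy": 0, "wz": 0},
    {"tx": 0, "ty": 0, "tz": 0, "wx": 0, "wy": 0, "wz": 0},
    {"tx": 0, "ty": 0, "tz": 0, "wx": 0, "wy": 0, "wz": 0},
    {"tx": 0, "ty": 0, "tz": 0, "wx": 0, "wy": 0, "wz": 0},
    {"tx": 0, "ty": 0, "tz": 0, "wx": 0, "wy": 0, "wz": 0}
  ]
}}

```text
t: 13.58
tcp_pos: [0.4768, -0.142, 0.0623]
ee_rot: [-0.003, 1.0, -0.015, 0.001]
ft_force: [0.3, 12.5, -0.2]
opening: -0.0001
```

Held at 12.5 N for about 1.7 s. Now easing out along the same arc.

Request:
{"name": "play_rows", "arguments": {
  "series": [
    {"tx": 0.2, "ty": 0.9, "tz": 0, "wx": 0, "wy": 0, "wz": 0},
    {"tx": 0.3, "ty": 1.2, "tz": 0, "wx": 0, "wy": 0, "wz": 0},
    {"tx": 0.34, "ty": 1.13, "tz": 0, "wx": 0, "wy": 0, "wz": 0},
    {"tx": 0.34, "ty": 1.13, "tz": 0, "wx": 0, "wy": 0, "wz": -0.5},
    {"tx": 0.35, "ty": 1.12, "tz": 0, "wx": 0, "wy": 0, "wz": -0.5},
    {"tx": 0.36, "ty": 1.12, "tz": 0, "wx": 0, "wy": 0, "wz": -0.5},
    {"tx": 0.37, "ty": 1.12, "tz": 0, "wx": 0, "wy": 0, "wz": -0.5},
    {"tx": 0.38, "ty": 1.12, "tz": 0, "wx": 0, "wy": 0, "wz": -0.5},
    {"tx": 0, "ty": 0, "tz": 0, "wx": 0, "wy": 0, "wz": 0}
  ]
}}

```text
t: 14.33
tcp_pos: [0.4783, -0.1376, 0.0622]
ee_rot: [-0.0, 0.999, -0.038, 0.0]
ft_force: [-2.0, 4.0, -0.9]
opening: 0.0001
```

Request:
{"name": "play_rows", "arguments": {
  "series": [
    {"tx": 0.39, "ty": 1.12, "tz": 0, "wx": 0, "wy": 0, "wz": -0.5},
    {"tx": 0.39, "ty": 1.11, "tz": 0, "wx": 0, "wy": 0, "wz": -0.5},
    {"tx": 0.4, "ty": 1.11, "tz": 0, "wx": 0, "wy": 0, "wz": -0.5},
    {"tx": 0.41, "ty": 1.11, "tz": 0, "wx": 0, "wy": 0, "wz": -0.5},
    {"tx": 0.42, "ty": 1.1, "tz": 0, "wx": 0, "wy": 0, "wz": -0.5},
    {"tx": 0.43, "ty": 1.1, "tz": 0, "wx": 0, "wy": 0, "wz": -0.5},
    {"tx": 0.44, "ty": 1.1, "tz": 0, "wx": 0, "wy": 0, "wz": -0.5},
    {"tx": 0.45, "ty": 1.09, "tz": 0, "wx": 0, "wy": 0, "wz": -0.5},
    {"tx": 0, "ty": 0, "tz": 0, "wx": 0, "wy": 0, "wz": 0}
  ]
}}

```text
t: 15.08
tcp_pos: [0.4815, -0.1292, 0.0622]
ee_rot: [-0.0, 0.997, -0.074, -0.0]
ft_force: [-2.3, 4.8, -0.2]
opening: 0.0002
```

Request:
{"name": "play_rows", "arguments": {
  "series": [
    {"tx": 0.46, "ty": 1.09, "tz": 0, "wx": 0, "wy": 0, "wz": -0.5},
    {"tx": 0.47, "ty": 1.09, "tz": 0, "wx": 0, "wy": 0, "wz": -0.5},
    {"tx": 0.48, "ty": 1.08, "tz": 0, "wx": 0, "wy": 0, "wz": -0.5},
    {"tx": 0.49, "ty": 1.08, "tz": 0, "wx": 0, "wy": 0, "wz": -0.5},
    {"tx": 0.5, "ty": 1.08, "tz": 0, "wx": 0, "wy": 0, "wz": -0.5},
    {"tx": 0.5, "ty": 1.07, "tz": 0, "wx": 0, "wy": 0, "wz": -0.5},
    {"tx": 0.51, "ty": 1.07, "tz": 0, "wx": 0, "wy": 0, "wz": -0.5},
    {"tx": 0.52, "ty": 1.06, "tz": 0, "wx": 0, "wy": 0, "wz": -0.5},
    {"tx": 0, "ty": 0, "tz": 0, "wx": 0, "wy": 0, "wz": 0}
  ]
}}

```text
t: 15.83
tcp_pos: [0.4855, -0.1207, 0.0622]
ee_rot: [-0.0, 0.994, -0.108, -0.0]
ft_force: [-2.2, 4.3, 0.3]
opening: -0.0
```

Request:
{"name": "play_rows", "arguments": {
  "series": [
    {"tx": 0.53, "ty": 1.06, "tz": 0, "wx": 0, "wy": 0, "wz": -0.5},
    {"tx": 0.54, "ty": 1.05, "tz": 0, "wx": 0, "wy": 0, "wz": -0.5},
    {"tx": 0.55, "ty": 1.05, "tz": 0, "wx": 0, "wy": 0, "wz": -0.5},
    {"tx": 0.56, "ty": 1.04, "tz": 0, "wx": 0, "wy": 0, "wz": -0.5},
    {"tx": 0.57, "ty": 1.03, "tz": 0, "wx": 0, "wy": 0, "wz": -0.5},
    {"tx": 0.58, "ty": 1.02, "tz": 0, "wx": 0, "wy": 0, "wz": -0.5},
    {"tx": 0, "ty": 0, "tz": 0, "wx": 0, "wy": 0, "wz": 0}
  ]
}}

```text
t: 16.42
tcp_pos: [0.4892, -0.1146, 0.0624]
ee_rot: [-0.0, 0.991, -0.134, 0.0]
ft_force: [-0.8, 4.2, -0.8]
opening: 0.0002
```

Request:
{"name": "play_rows", "arguments": {
  "series": [
    {"tx": 0.4, "ty": 0.7, "tz": 0, "wx": 0, "wy": 0, "wz": -0.5},
    {"tx": 0.4, "ty": 0.7, "tz": 0, "wx": 0, "wy": 0, "wz": -0.5},
    {"tx": 0.4, "ty": 0.7, "tz": 0, "wx": 0, "wy": 0, "wz": -0.4},
    {"tx": 0.4, "ty": 0.7, "tz": 0, "wx": 0, "wy": 0, "wz": -0.4},
    {"tx": 0, "ty": 0, "tz": 0, "wx": 0, "wy": 0, "wz": 0}
  ]
}}

```text
t: 16.83
tcp_pos: [0.4909, -0.1119, 0.0624]
ee_rot: [0.0, 0.989, -0.15, 0.0]
ft_force: [-0.8, 2.2, -1.5]
opening: 0.0005
```

Request:
{"name": "play_rows", "arguments": {
  "series": [
    {"tx": 0.3, "ty": 0.6, "tz": 0, "wx": 0, "wy": 0, "wz": -0.3},
    {"tx": 0.3, "ty": 0.6, "tz": 0, "wx": 0, "wy": 0, "wz": -0.3},
    {"tx": 0, "ty": 0, "tz": 0, "wx": 0, "wy": 0, "wz": 0},
    {"tx": 0, "ty": 0, "tz": 0, "wx": 0, "wy": 0, "wz": 0}
  ]
}}

```text
t: 17.17
tcp_pos: [0.4915, -0.1109, 0.0624]
ee_rot: [0.0, 0.988, -0.155, 0.001]
ft_force: [1.0, 1.5, -0.7]
opening: -0.0001
```

Request:
{"name": "play_rows", "arguments": {
  "series": [
    {"tx": 0.2, "ty": 0.4, "tz": 0, "wx": 0, "wy": 0, "wz": 0},
    {"tx": 0.2, "ty": 0.4, "tz": 0, "wx": 0, "wy": 0, "wz": 0},
    {"tx": 0, "ty": 0, "tz": 0, "wx": 0, "wy": 0, "wz": 0},
    {"tx": 0, "ty": 0, "tz": 0, "wx": 0, "wy": 0, "wz": 0}
  ]
}}

```text
t: 17.5
tcp_pos: [0.4918, -0.11, 0.0624]
ee_rot: [0.0, 0.988, -0.155, 0.0]
ft_force: [1.2, 2.1, -1.9]
opening: 0.0001
```

Request:
{"name": "play_rows", "arguments": {
  "series": [
    {"tx": 0.2, "ty": 0.4, "tz": 0, "wx": 0, "wy": 0, "wz": 0},
    {"tx": 0.2, "ty": 0.4, "tz": 0, "wx": 0, "wy": 0, "wz": 0},
    {"tx": 0, "ty": 0, "tz": 0, "wx": 0, "wy": 0, "wz": 0},
    {"tx": 0, "ty": 0, "tz": 0, "wx": 0, "wy": 0, "wz": 0}
  ]
}}

```text
t: 17.83
tcp_pos: [0.4922, -0.1092, 0.0624]
ee_rot: [0.0, 0.988, -0.155, 0.0]
ft_force: [1.0, 2.0, -1.5]
opening: -0.0003
```

Request:
{"name": "play_rows", "arguments": {
  "series": [
    {"tx": 0.2, "ty": 0.4, "tz": 0, "wx": 0, "wy": 0, "wz": 0},
    {"tx": 0.2, "ty": 0.4, "tz": 0, "wx": 0, "wy": 0, "wz": 0},
    {"tx": 0, "ty": 0, "tz": 0, "wx": 0, "wy": 0, "wz": 0},
    {"tx": 0, "ty": 0, "tz": 0, "wx": 0, "wy": 0, "wz": 0}
  ]
}}

```text
t: 18.17
tcp_pos: [0.4923, -0.1088, 0.0624]
ee_rot: [0.0, 0.988, -0.155, 0.0]
ft_force: [0.9, 0.4, -1.2]
opening: 0.0003
```

Request:
{"name": "play_rows", "arguments": {
  "series": [
    {"tx": 0.2, "ty": 0.4, "tz": 0, "wx": 0, "wy": 0, "wz": 0},
    {"tx": 0.2, "ty": 0.4, "tz": 0, "wx": 0, "wy": 0, "wz": 0},
    {"tx": 0, "ty": 0, "tz": 0, "wx": 0, "wy": 0, "wz": 0},
    {"tx": 0, "ty": 0, "tz": 0, "wx": 0, "wy": 0, "wz": 0}
  ]
}}

```text
t: 18.5
tcp_pos: [0.4924, -0.1076, 0.0622]
ee_rot: [0.0, 0.988, -0.155, -0.0]
ft_force: [0.2, -0.9, 1.2]
opening: -0.0001
```

Contact is lost at the position where it began, so the lever is fully open. Next I slowly back off along +n, then rise.

Request:
{"name": "play_rows", "arguments": {
  "series": [
    {"tx": 0.3, "ty": 0.95, "tz": 0, "wx": 0, "wy": 0, "wz": 0},
    {"tx": 0.3, "ty": 0.95, "tz": 0, "wx": 0, "wy": 0, "wz": 0},
    {"tx": 0.6, "ty": 1.9, "tz": 0, "wx": 0, "wy": 0, "wz": 0},
    {"tx": 0.9, "ty": 2.9, "tz": 0, "wx": 0, "wy": 0, "wz": 0},
    {"tx": 0.9, "ty": 2.9, "tz": 0, "wx": 0, "wy": 0, "wz": 0},
    {"tx": 0.9, "ty": 2.9, "tz": 0, "wx": 0, "wy": 0, "wz": 0},
    {"tx": 0.9, "ty": 2.9, "tz": 0, "wx": 0, "wy": 0, "wz": 0},
    {"tx": 0.9, "ty": 2.9, "tz": 0, "wx": 0, "wy": 0, "wz": 0},
    {"tx": 0.9, "ty": 2.9, "tz": 0, "wx": 0, "wy": 0, "wz": 0},
    {"tx": 0.9, "ty": 2.9, "tz": 0, "wx": 0, "wy": 0, "wz": 0},
    {"tx": 0, "ty": 0, "tz": 0, "wx": 0, "wy": 0, "wz": 0}
  ]
}}

```text
t: 19.42
tcp_pos: [0.5004, -0.0824, 0.0623]
ee_rot: [-0.0, 0.988, -0.154, 0.0]
ft_force: [0.7, -0.1, 1.1]
opening: 0.0003
```

Request:
{"name": "play_rows", "arguments": {
  "series": [
    {"tx": 0, "ty": 0, "tz": 8, "wx": 0, "wy": 0, "wz": 0},
    {"tx": 0, "ty": 0, "tz": 12, "wx": 0, "wy": 0, "wz": 0},
    {"tx": 0, "ty": 0, "tz": 16, "wx": 0, "wy": 0, "wz": 0},
    {"tx": 0, "ty": 0, "tz": 16, "wx": 0, "wy": 0, "wz": 0},
    {"tx": 0, "ty": 0, "tz": 16, "wx": 0, "wy": 0, "wz": 0},
    {"tx": 0, "ty": 0, "tz": 16, "wx": 0, "wy": 0, "wz": 0},
    {"tx": 0, "ty": 0, "tz": 16, "wx": 0, "wy": 0, "wz": 0},
    {"tx": 0, "ty": 0, "tz": 16, "wx": 0, "wy": 0, "wz": 0},
    {"tx": 0, "ty": 0, "tz": 16, "wx": 0, "wy": 0, "wz": 0},
    {"tx": 0, "ty": 0, "tz": 12, "wx": 0, "wy": 0, "wz": 0},
    {"tx": 0, "ty": 0, "tz": 8, "wx": 0, "wy": 0, "wz": 0},
    {"tx": 0, "ty": 0, "tz": 0, "wx": 0, "wy": 0, "wz": 0}
  ]
}}

```text
t: 20.42
tcp_pos: [0.5016, -0.0837, 0.217]
ee_rot: [0.0, 0.988, -0.155, 0.002]
ft_force: [1.1, -0.3, -0.2]
opening: 0.0002
```

```bash
python3 - <<'E'
from bench import *
import cv2
s=arm.state();print(s["t"],s["tcp_pos"],s["ft_force"])
p,d=read_camera("wrist");cv2.imwrite("pics/w5.png",cv2.resize(p,(800,600))[:,:,::-1])
for th in ["setter_pivot","setter_sleeve","setter_bar","setter_stop"]:
    print(th,[(r["at"],round(r["conf"],2)) for r in pinpoint("wrist",th)][:1])
p,d=read_camera("scene");cv2.imwrite("pics/s5.png",cv2.resize(p,(800,600))[:,:,::-1])
E
```

```text
20.4167 [ 0.50162847 -0.08369579  0.21696205] [ 1.13867345 -0.30725772 -0.17183464]
setter_pivot [([0.5293, 0.0264, -0.0032], 0.73)]
setter_sleeve [([0.489, -0.1238, 0.0758], 0.79)]
setter_bar [([0.4777, -0.2038, 0.0747], 0.82)]
setter_stop [([0.5449, -0.1748, 0.0778], 0.85)]
```

View pics/w5.png

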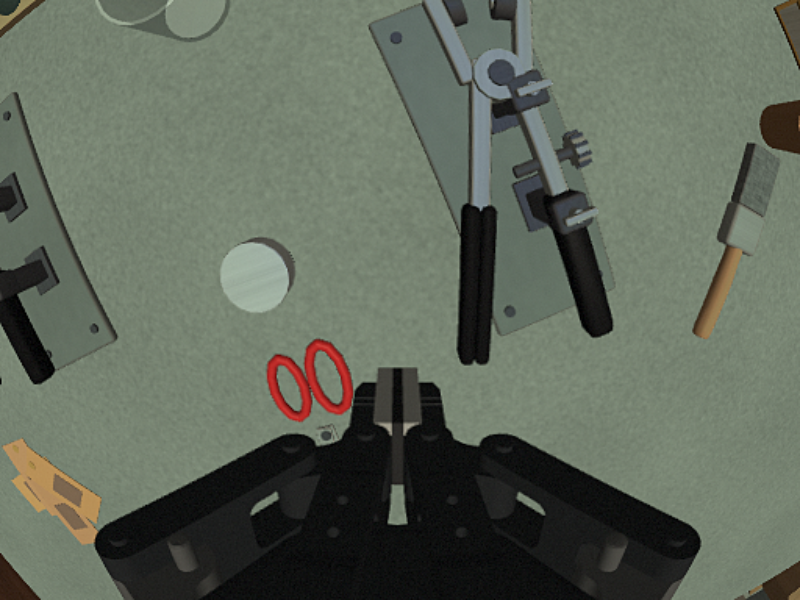

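View pics/s5.png

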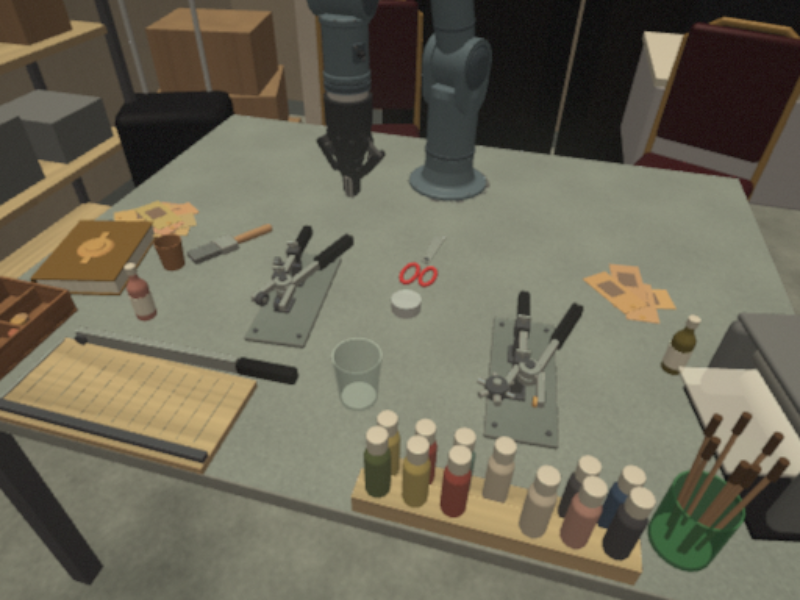

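The lever is back fully open, looking the same as before. Everything else is in place and the gripper is clear, so I'm handing in.

```bash
python3 -c "
from bench import arm
print(arm.finish_job())"
```

```text
the job is handed in; nothing more can be done
None
```

The setter's stop works: it halted the lever at about 0.26 rad, short of the bar, and I handed the job in at about 20 s of the 54 s allowed.

- **Press and hold:** I pressed the lever in with the backs of the closed fingers, following its arc. At the stop the fingers no longer advanced while the force climbed from about 5 N. I held it there at about 12.5 N for roughly 1.7 s. The wrist picture showed the lever's steel against the screw tip with the gap to the bar still open.
- **Ease out:** I followed the lever back slowly. My readings, taken every half second or so, still showed the spring pushing on the fingers until about 1 mm from where contact began. Then I backed off sideways and rose clear.
- **Last checks:** After release, the networks placed the sleeve at (0.489, -0.124), against about (0.486, -0.1225) at the start, which is within their error. The pictures show the lever fully open, and the punch, tin, scissors, glass and the rest look unmoved. The wrist force was about 1 N, close to sensor noise.
- **What disagreed:** The first two move calls were refused because rows need all six numbers; nothing moved. In the last wrist picture the network put the setter's pivot on the tin, which I disregarded.

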